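Reset the test machine's controller under its flush shutter

ROBOT

A 6-joint arm with a two-finger parallel gripper is mounted at the origin on the work surface. World frame = base frame: x ahead of the robot, y to its left, z up, the work surface at z = 0. Lengths are in mm, angles in rad, forces in N, time in s.
With the tool pointing down it reaches from about 250 to 725 mm from the base axis. Payload 9.7 kg.
Tool frame: the origin (TCP) lies midway between the tips of the shut fingers; the grasp point (between the pads) lies 19 mm behind it; z points along the fingers, y is the line along which they close (so a half turn about z gives the same grasp; the last joint's range is limited). The gripper opens to 85 mm and grips with 20 to 120 N. Pads are 22 mm wide; open, the fingers measure 114 mm over their backs; the gripper's body (76 mm by 85 mm) begins 54 mm behind the grasp point. The pads swing forward as they close: fully open they stand 13 mm farther back than shut.
Start: joints at [-1.262, 0.087, 0.176, 1.66, 0, 1.571], TCP at [167.151, -523.982, 195.484] pointing down, gripper open.
Joint ranges: [-3.13, 3.13], [-0.85, 1.81], [-1.15, 1.24], [-2.2, 2.28], [-1.44, 1.52], [-3.14, 3.14]. Speed limits (rad/s): [2.22, 2.22, 2.57, 3.14, 3.14, 3.14].

INTERFACE

Orientations are given as a rotation vector (axis times angle).
In Python, from cell import manip, viewer gives the robot as it stands. The module is installed in compiled form; this text tells all that it offers.
- The arm moves only by the shell command python3 -m pendant 'ROWS' [OPENING]. ROWS is JSON, a list of rows, each an object with "xyz": the shift along the tool's x, y, z as a fraction of full scale, a list of three; "turn": the turn, a rotation vector about the tool's x, y, z as a fraction of full scale, a list of three. In form: [{"xyz": [tx, ty, tz], "turn": [rx, ry, rz]}, ...]. A call has exactly 8 rows; each row is the pose to reach, as a shift and turn from the pose commanded when the call began, along the tool's axes at that moment, turning the shorter way round; what a row does not reach only later rows make up. Full scale, the value 1, is 0.08 m for a shift and pi rad for a turn. A row lasts 1/10 s, in which the tool goes at most 50 mm and 8.59 degrees, less where a joint would pass 70% of its speed; a pose out of reach is approached as far as the arm can. A call with a number of a shift or a turn outside -1 to 1 is refused whole. A call with a gripper value outside its range is refused whole. OPENING is the closure, from 0 (fully open) to 1 (shut), set as the call begins (- or left out, the last holds). The fingers move at their own pace and stop on an object; the grip force is fixed at half the most. Time passes only in rows, so rows that repeat a pose let the fingers close, or fill a call up. It gives the time, the measured TCP pose, the force, the opening and the grip force at its end, in the units of the state.
- manip.observe(): the state, without advancing time (a new reading comes with each control period).
- viewer.read_camera(name): name is "scene" or "top"; returns the picture (420x560x3 uint8, red, green, blue); there is no depth.
- viewer.calibration(name): a dict with "fx", "fy", "cx", "cy" (pixels), "k1" (the pictures are not rectified: a ray, as slopes to the right and down, at radius r is drawn at 1 + k1 r^2 times it, then the intrinsics apply), "eye" and "orientation" of the camera in the world. Camera axes: x right, y down, z forward; pixel columns grow to the right and rows downward; lengths in mm; the calibration is good to about 2 mm. A picture is of the moment at which its call begins. calibration takes no time and is no camera call.
- manip.finish_job(): hands the job in; it is judged then, once.
The state is a dict: "clock": time; "joint_pos": joint angles; "qd": joint speeds; "effort": joint torques, N m; "tool_pos": TCP position; "orientation": TCP orientation; "force": force on the tool from outside, world axes, zero at the start; "moment": the same for the moment, N m; "grip_width": opening from 0.0 (shut) to 1.0 (fully open); "finger_force": force on a finger pad.
Only numpy, scipy, OpenCV 4.12 (cv2) and the standard library are available. Lean on these libraries where they do the work, as an engineer would, in place of code of your own. Each camera call takes 0.05 s, during which the arm holds its last target. There are 200 camera calls.

TASK

The controller of the testing machine has tripped. Slide the flush shutter in its top fully open by pressing down on it and dragging, push the reset button underneath all the way in, let it come back, and then slide the shutter fully shut again. Be gentle: never press on anything with more than 20 N, do not press the mushroom emergency stop, and leave the other things where they stand.

Things in the scene. Friction and masses are not known exactly. Their poses are not given: they have to be found in the camera images.
- controller: Off-white box fixed on the bench, 200 mm (x) by 260 (y) by 90 high; origin at the centre of its underside, z up, level top face at z = 90 mm. Let into the top is a track, x -64 to -6 mm, y -69 to +69 mm: its half y < 0 is a pocket 20 mm deep holding the reset button, its half y > 0 a bay 10 mm deep into which the shutter slides
- shutter (a joint): Travel in m along the controller's +y of the shutter, a bare aluminium plate 56 mm (x) by 68 (y) by 5 with flat dark cross lines: 0 shut (centre at controller x -35, y -34.5 mm, over the reset button), 0.068 fully open at its stop. Starts 0 to 4 mm ajar, stays where left. No handle; slides at about 5.5 N plus slight drag
- reset (a joint): How far the reset button is pushed in, in m: 0 out, 0.005 fully in. It springs back; it starts to move at about 2 N and bottoms at about 5 N
- reset_top (a point): Centre of the top of the reset button: a grey round cap 26 mm across in the middle of the pocket (controller x -35, y -34.5 mm), its top 9.5 mm below the controller's top face when out; hidden under the shutter while that is shut
- estop (a joint): How far the mushroom emergency stop (head 36 mm across, 32 mm high over the controller's top, at the controller's x 60, y -80 mm) is pushed in, in m; must stay at 0
- specimen: Steel waisted test specimen, 28 mm across and 54 mm tall, standing on the far part of the controller's top; origin at the centre of its underside
- spanner: Steel spanner lying on the bench left of the controller
- mug: White mug on the bench right of the controller, 80 mm across, 90 mm tall
- track (a point): A point on the track's centre line, at its middle, level with the controller's top face (controller x -35, y 0, z 90 mm). The shutter's face is rigid and level, but lies 0 to 4 mm below this, differing every time: feel for it. Fingertip friction on it is about 0.6 to 1, so some 6 to 9 N of pressure are needed at least

How it is judged:
By the outcome, as a careful person would: the job done as asked, in the order asked, and still so for the second after the job is handed in, with the robot touching nothing.
It also fails if it takes over 67 s, if anything falls off the work surface, if the arm or the gripper's body presses on something with over 40 N, if the wrist force passes 120 N, or if a joint passes its speed limit or range.

## Working session

There is one attempt and no reset: what is moved stays moved. The work goes in short steps, Python scripts to look and compute and a shell command to move; the robot and the scene stay as the last step left them, time stands still between calls to the robot, and variables do not carry over. Pictures are saved under pics/ and viewed, at most 10 in all, crops included, and the job is handed in when it is done.

```bash
mkdir -p pics; cat > h.py <<'E'
import numpy as np, cv2
from cell import manip, viewer
from scipy.spatial.transform import Rotation as R
def rot(o):
    o=np.array(o,float)
    if o.shape==(3,3): return o
    return (R.from_rotvec(o) if o.size==3 else R.from_quat(o)).as_matrix()
def ray(cal,u,v):
    x=(u-cal['cx'])/cal['fx'];y=(v-cal['cy'])/cal['fy']
    a,b=x,y
    for _ in range(20):
        s=1+cal['k1']*(a*a+b*b);a,b=x/s,y/s
    return np.array(cal['eye'],float),rot(cal['orientation'])@np.array([a,b,1.])
def plane(cal,u,v,z):
    e,d=ray(cal,u,v);return e+d*(z-e[2])/d[2]
def proj(cal,p):
    q=rot(cal['orientation']).T@(np.array(p,float)-np.array(cal['eye'],float))
    a,b=q[:2]/q[2];s=1+cal['k1']*(a*a+b*b)
    return np.array([cal['cx']+cal['fx']*a*s,cal['cy']+cal['fy']*b*s])
E
python3 - <<'E'
from h import *
for n in('top','scene'):
    cv2.imwrite(f'pics/{n}0.png',viewer.read_camera(n)[:,:,::-1]);print(n,viewer.calibration(n))
print(manip.observe())
E
```

```text
top {'fx': 484.8448986602892, 'fy': 484.8448986602892, 'cx': 274.3207876908406, 'cy': 205.3964488731962, 'k1': -0.10908960798955042, 'eye': array([ 499.75707803,    9.31184189, 1371.61520756]), 'orientation': array([-2.20145391,  2.17519322, -0.04249009])}
scene {'fx': 410.9771657529184, 'fy': 410.9771657529184, 'cx': 280.6792247450784, 'cy': 213.94776099990494, 'k1': 0.02439805206306643, 'eye': array([1343.10731612,   53.92298988,  883.94816498]), 'orientation': array([-1.74694587, -1.82066143,  0.74576746])}
{'clock': 0.1, 'joint_pos': array([-1.26199702e+00,  8.74111192e-02,  1.75212273e-01,  1.65979082e+00,
       -4.63553422e-05,  1.57078948e+00]), 'qd': array([ 9.56239004e-04, -2.08683486e-04,  2.11082170e-03, -2.18865119e-05,
        4.39815611e-04, -1.23198673e-04]), 'effort': array([ 5.99013474e-04, -5.21563411e+01,  4.65652692e+01,  1.59185054e-02,
        1.59708321e-05, -9.80259330e-06]), 'tool_pos': array([ 167.06479994, -523.75626918,  194.85009973]), 'orientation': array([-3.10306062e+00, -4.82966292e-01,  3.60080588e-04]), 'force': array([ 0.69374561, -0.05655867, -0.00917492]), 'moment': array([-0.0303902 ,  0.00805572,  0.0502715 ]), 'finger_force': 0.0, 'grip_width': 0.9989811953406864}
```

View pics/top0.png

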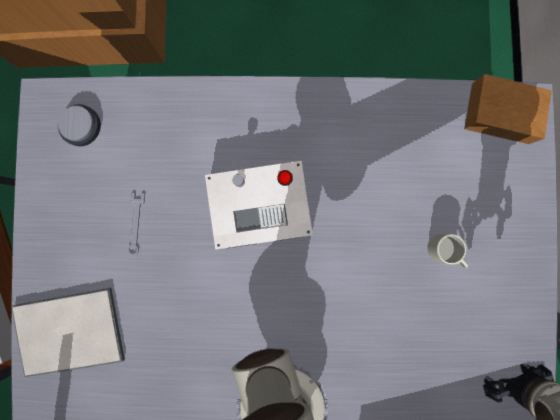

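View pics/scene0.png

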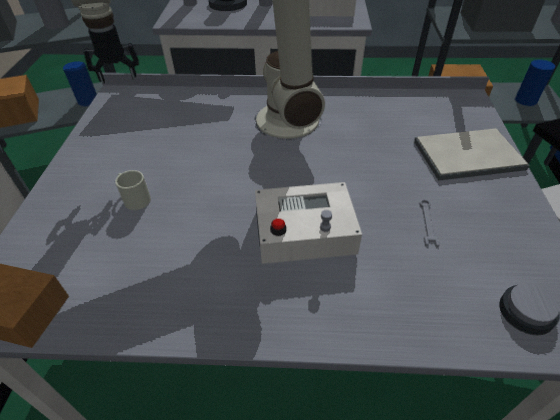

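```bash
python3 - <<'E'
from h import *
im=cv2.imread('pics/top0.png');c=viewer.calibration('top')
cv2.imwrite('pics/crop.png',cv2.resize(im[150:260,195:325],None,fx=5,fy=5,interpolation=cv2.INTER_CUBIC))
g=cv2.cvtColor(im,cv2.COLOR_BGR2HSV)
m=((g[...,2]>165)&(g[...,1]<40)).astype(np.uint8)
m[:150]=0;m[260:]=0;m[:,:195]=0;m[:,325:]=0
m=cv2.morphologyEx(m,cv2.MORPH_CLOSE,np.ones((3,3)))
k=max(cv2.findContours(m,0,2)[0],key=cv2.contourArea)
r=cv2.minAreaRect(k);b=cv2.boxPoints(r);print(r,b)
P=np.array([plane(c,*q,90) for q in b]);print(P.round(1),P.mean(0),[np.linalg.norm(P[i]-P[i-1]) for i in range(4)])
E
```

```text
((249.44515991210938, 206.488037109375), (79.61576080322266, 116.05009460449219), 83.8844985961914) [[187.50946 173.08829]
 [302.89917 160.7251 ]
 [311.38086 239.88779]
 [195.99115 252.25098]]
[[650.5 260.2  90. ]
 [686.7 -47.6  90. ]
 [476.8 -71.9  90. ]
 [440.  233.   90. ]] [563.48238456  93.41173112  90.        ] [np.float64(212.26078443937345), np.float64(309.8770158730218), np.float64(211.2956782083508), np.float64(307.1178393157306)]
```

View pics/crop.png

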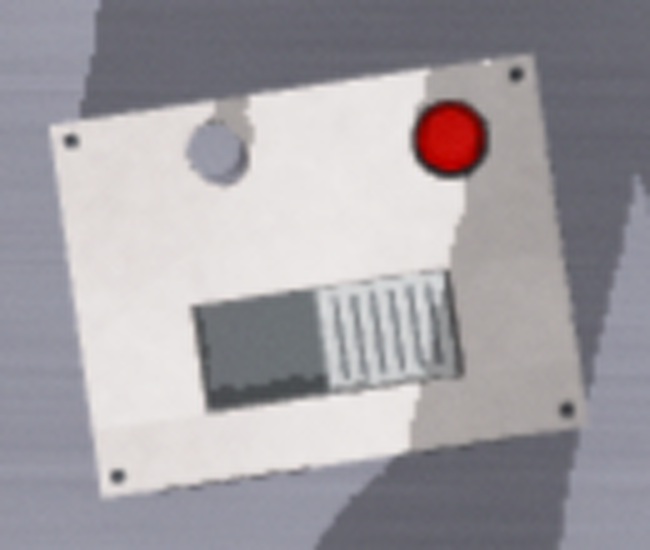

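```bash
cat >> h.py <<'E'
def ctrl():
    c=viewer.calibration('top')
    X=np.array([(50,125),(533,53),(585,430),(103,497),(193,306),(448,270),(463,376),(209,411)],float)
    U=(X+.5)/5-.5+[195,150]
    W=np.array([plane(c,*u,90)[:2] for u in U])
    M=np.array([(100,130),(100,-130),(-100,-130),(-100,130),(-6,69),(-6,-69),(-64,-69),(-64,69)],float)
    H=(M-M.mean(0)).T@(W-W.mean(0));th=np.arctan2(H[0,1]-H[1,0],H[0,0]+H[1,1])
    A=np.array([[np.cos(th),-np.sin(th)],[np.sin(th),np.cos(th)]])
    t=W.mean(0)-A@M.mean(0)
    return A,t,th,(W-t)@A-M
A,t,th,res=ctrl()
def st():
    s=manip.observe();T=rot(s['orientation']);p=np.array(s['tool_pos'])
    print('clk',round(s['clock'],2),'p',p.round(1),'ctrl',(A.T@(p[:2]-t)).round(1),round(p[2]-90,2),'F',np.r_[A.T@s['force'][:2],s['force'][2]].round(2))
    print('tool axes in ctrl\n',(np.block([[A.T,np.zeros((2,1))],[np.zeros((1,2)),np.eye(1)]])@T).round(3))
    return s,T,p
def go(x,y,z):
    "rows units to ctrl point x,y, z above top"
    s,T,p=st();w=np.r_[A@[x,y]+t,90+z]
    print('xyz',(T.T@(w-p)/80).round(4))
E
python3 - <<'E'
from h import *
print(t,np.degrees(th));print(res.round(1))
go(-35,-34.5,40)
s,T,p=st()
for o in(0,np.pi/2,-np.pi/2,np.pi):
    D=np.array([[1,0,0],[0,-1,0],[0,0,-1.]]);D=R.from_euler('z',th+o).as_matrix()@D
    print(o,(R.from_matrix(T.T@D).as_rotvec()/np.pi).round(4))
c=viewer.calibration('top')
print(A@[60,-80]+t, plane(c,284.8,177.3,122))
E
```

```text
[568.1247294   69.69301829] 8.844355057207144
[[-0.   0.5]
 [ 1.1  0.1]
 [-0.9  1.9]
 [-0.1 -0.8]
 [-0.6 -1.1]
 [-1.   0.5]
 [ 0.4  0.6]
 [ 1.1 -1.8]]
clk 0.1 p [ 167.1 -523.8  194.9] ctrl [-487.5 -524.7] 104.85 F [ 0.68 -0.16 -0.01]
tool axes in ctrl
 [[ 0.988  0.154 -0.   ]
 [ 0.154 -0.988  0.001]
 [-0.    -0.001 -1.   ]]
xyz [ 6.532  -5.1838  0.8165]
clk 0.1 p [ 167.1 -523.8  194.9] ctrl [-487.5 -524.7] 104.85 F [ 0.68 -0.16 -0.01]
tool axes in ctrl
 [[ 0.988  0.154 -0.   ]
 [ 0.154 -0.988  0.001]
 [-0.    -0.001 -1.   ]]
0 [-0.0004  0.      0.0492]
1.5707963267948966 [-3.000e-04 -3.000e-04 -4.508e-01]
-1.5707963267948966 [-3.000e-04  3.000e-04  5.492e-01]
3.141592653589793 [-1.000e-04 -6.000e-04 -9.508e-01]
[ 6.39711374e+02 -1.30704764e-01] [6.38215856e+02 3.06892834e-01 1.22000000e+02]
```

```bash
F='{"xyz":[1,-0.8,0],"turn":[0,0,0]}'; python3 -m pendant '[{"xyz":[0.3,-0.2,0],"turn":[0,0,0]},{"xyz":[0.6,-0.5,0],"turn":[0,0,0.02]},{"xyz":[1,-0.8,0],"turn":[0,0,0.049]},{"xyz":[1,-0.8,0],"turn":[0,0,0.049]},{"xyz":[1,-0.8,0],"turn":[0,0,0.049]},{"xyz":[1,-0.8,0],"turn":[0,0,0.049]},{"xyz":[1,-0.8,0],"turn":[0,0,0.049]},{"xyz":[1,-0.8,0],"turn":[0,0,0.049]}]' 1; python3 -c "
from h import *
go(-35,-34.5,50)"
```

```text
clock: 0.9
tool_pos: [223.5, -439.2, 195.2]
orientation: [-3.132, -0.242, 0.0]
force: [-0.3, -0.1, 0.1]
grip_width: -0.002
finger_force: 0.0
clk 0.9 p [ 223.5 -439.2  195.2] ctrl [-418.8 -449.9] 105.19 F [-0.28 -0.04  0.14]
tool axes in ctrl
 [[ 1. -0. -0.]
 [-0. -1.  0.]
 [-0. -0. -1.]]
xyz [ 4.7962 -5.1931  0.6913]
```

```bash

python3 -m pendant '[{"xyz":[0.3,-0.3,0],"turn":[0,0,0]},{"xyz":[0.6,-0.6,0],"turn":[0,0,0]},{"xyz":[0.96,-1,0],"turn":[0,0,0]},{"xyz":[0.96,-1,0],"turn":[0,0,0]},{"xyz":[0.96,-1,0],"turn":[0,0,0]},{"xyz":[0.96,-1,0],"turn":[0,0,0]},{"xyz":[0.96,-1,0],"turn":[0,0,0]},{"xyz":[0.96,-1,0],"turn":[0,0,0]}]'
python3 -m pendant '[{"xyz":[0.3,-0.3,0],"turn":[0,0,0]},{"xyz":[0.6,-0.6,0],"turn":[0,0,0]},{"xyz":[0.96,-1,0],"turn":[0,0,0]},{"xyz":[0.96,-1,0],"turn":[0,0,0]},{"xyz":[0.96,-1,0],"turn":[0,0,0]},{"xyz":[0.96,-1,0],"turn":[0,0,0]},{"xyz":[0.96,-1,0],"turn":[0,0,0]},{"xyz":[0.96,-1,0],"turn":[0,0,0]}]'
python3 -m pendant '[{"xyz":[0.3,-0.3,0],"turn":[0,0,0]},{"xyz":[0.6,-0.6,0],"turn":[0,0,0]},{"xyz":[0.96,-1,0],"turn":[0,0,0]},{"xyz":[0.96,-1,0],"turn":[0,0,0]},{"xyz":[0.96,-1,0],"turn":[0,0,0]},{"xyz":[0.96,-1,0],"turn":[0,0,0]},{"xyz":[0.96,-1,0],"turn":[0,0,0]},{"xyz":[0.96,-1,0],"turn":[0,0,0]}]'
python3 -m pendant '[{"xyz":[0.3,-0.3,0],"turn":[0,0,0]},{"xyz":[0.6,-0.6,0],"turn":[0,0,0]},{"xyz":[0.96,-1,0],"turn":[0,0,0]},{"xyz":[0.96,-1,0],"turn":[0,0,0]},{"xyz":[0.96,-1,0],"turn":[0,0,0]},{"xyz":[0.96,-1,0],"turn":[0,0,0]},{"xyz":[0.96,-1,0],"turn":[0,0,0]},{"xyz":[0.96,-1,0],"turn":[0,0,0]}]'
python3 -m pendant '[{"xyz":[0.3,-0.3,0],"turn":[0,0,0]},{"xyz":[0.6,-0.6,0],"turn":[0,0,0]},{"xyz":[0.96,-1,0],"turn":[0,0,0]},{"xyz":[0.96,-1,0],"turn":[0,0,0]},{"xyz":[0.96,-1,0],"turn":[0,0,0]},{"xyz":[0.96,-1,0],"turn":[0,0,0]},{"xyz":[0.96,-1,0],"turn":[0,0,0]},{"xyz":[0.96,-1,0],"turn":[0,0,0]}]'
python3 -c "
from h import *
go(-35,-34.5,20)"
```

```text
clock: 1.7
tool_pos: [286.9, -348.5, 195.3]
orientation: [-3.132, -0.241, 0.0]
force: [-0.8, 0.2, 0.4]
grip_width: 0.002
finger_force: 0.0
clock: 2.5
tool_pos: [350.5, -257.7, 195.4]
orientation: [-3.132, -0.24, 0.0]
force: [-0.7, -0.1, -0.3]
grip_width: -0.001
finger_force: 0.0
clock: 3.3
tool_pos: [414.1, -166.9, 195.5]
orientation: [3.132, 0.24, 0.0]
force: [0.3, -0.2, -0.4]
grip_width: -0.004
finger_force: 0.0
clock: 4.1
tool_pos: [477.7, -76.0, 195.7]
orientation: [3.132, 0.241, 0.001]
force: [-0.4, 1.1, -0.6]
grip_width: -0.0
finger_force: 0.0
clock: 4.9
tool_pos: [541.4, 14.9, 195.9]
orientation: [3.132, 0.241, 0.001]
force: [-0.2, 0.2, -0.2]
grip_width: -0.001
finger_force: 0.0
clk 4.9 p [541.4  14.9 195.9] ctrl [-34.9 -50. ] 105.86 F [-0.16  0.22 -0.21]
tool axes in ctrl
 [[ 1.    -0.001  0.001]
 [-0.001 -1.    -0.   ]
 [ 0.001  0.    -1.   ]]
xyz [-0.0023 -0.1941  1.0732]
```

```bash

python3 -m pendant '[{"xyz":[0,-0.2,0.4],"turn":[0,0,0]},{"xyz":[0,-0.2,0.8],"turn":[0,0,0]},{"xyz":[0,-0.2,1],"turn":[0,0,0]},{"xyz":[0,-0.2,1],"turn":[0,0,0]},{"xyz":[0,-0.2,1],"turn":[0,0,0]},{"xyz":[0,-0.2,1],"turn":[0,0,0]},{"xyz":[0,-0.2,1],"turn":[0,0,0]},{"xyz":[0,-0.2,1],"turn":[0,0,0]}]'
python3 -c "
from h import *
go(-35,-34.5,1)
cv2.imwrite('pics/s1.png',cv2.resize(viewer.read_camera('scene')[150:290,220:400,::-1],None,fx=4,fy=4))"
```

```text
clock: 5.7
tool_pos: [539.6, 31.5, 116.4]
orientation: [3.132, 0.243, 0.002]
force: [-0.2, -0.0, -0.6]
grip_width: 0.0
finger_force: 0.0
clk 5.7 p [539.6  31.5 116.4] ctrl [-34.  -33.4] 26.37 F [-0.21 -0.01 -0.59]
tool axes in ctrl
 [[ 1.     0.     0.001]
 [ 0.    -1.    -0.   ]
 [ 0.001  0.    -1.   ]]
xyz [-0.0125  0.0143  0.3171]
```

View pics/s1.png

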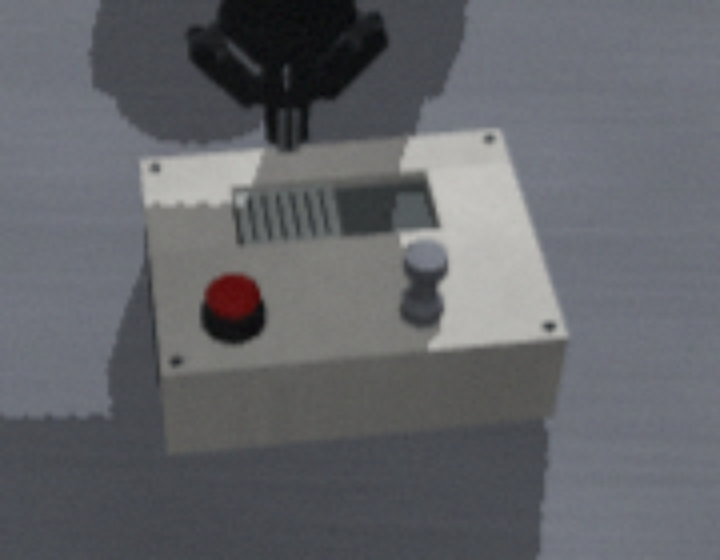

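```bash

python3 -m pendant '[{"xyz":[-0.01,0,0.1],"turn":[0,0,0]},{"xyz":[-0.01,0,0.2],"turn":[0,0,0]},{"xyz":[-0.01,0,0.27],"turn":[0,0,0]},{"xyz":[-0.01,0,0.29],"turn":[0,0,0]},{"xyz":[-0.01,0,0.3],"turn":[0,0,0]},{"xyz":[-0.01,0,0.31],"turn":[0,0,0]},{"xyz":[-0.01,0,0.31],"turn":[0,0,0]},{"xyz":[-0.01,0,0.31],"turn":[0,0,0]}]'
python3 -c "
from h import *
st()"
python3 -m pendant '[{"xyz":[0,0,0.002],"turn":[0,0,0]},{"xyz":[0,0,0.004],"turn":[0,0,0]},{"xyz":[0,0,0.006],"turn":[0,0,0]},{"xyz":[0,0,0.008],"turn":[0,0,0]},{"xyz":[0,0,0.01],"turn":[0,0,0]},{"xyz":[0,0,0.01],"turn":[0,0,0]},{"xyz":[0,0,0.01],"turn":[0,0,0]},{"xyz":[0,0,0.01],"turn":[0,0,0]}]'
python3 -c "
from h import *
st()"
```

```text
clock: 6.55
tool_pos: [538.5, 31.5, 90.9]
orientation: [-3.132, -0.243, -0.001]
force: [-0.2, 0.8, -0.8]
grip_width: -0.002
finger_force: 0.0
clk 6.55 p [538.5  31.5  90.9] ctrl [-35.2 -33.2] 0.91 F [-0.07  0.8  -0.81]
tool axes in ctrl
 [[ 1.     0.001  0.   ]
 [ 0.001 -1.    -0.   ]
 [ 0.     0.    -1.   ]]
clock: 7.35
tool_pos: [538.4, 31.4, 89.9]
orientation: [-3.132, -0.243, -0.0]
force: [-0.3, 0.3, 0.8]
grip_width: 0.001
finger_force: 0.0
clk 7.35 p [538.4  31.4  89.9] ctrl [-35.3 -33.2] -0.1 F [-0.24  0.35  0.81]
tool axes in ctrl
 [[ 1.  0.  0.]
 [ 0. -1.  0.]
 [ 0. -0. -1.]]
```

```bash

python3 -m pendant '[{"xyz":[0,0,0.002],"turn":[0,0,0]},{"xyz":[0,0,0.004],"turn":[0,0,0]},{"xyz":[0,0,0.006],"turn":[0,0,0]},{"xyz":[0,0,0.006],"turn":[0,0,0]},{"xyz":[0,0,0.006],"turn":[0,0,0]},{"xyz":[0,0,0.006],"turn":[0,0,0]},{"xyz":[0,0,0.006],"turn":[0,0,0]},{"xyz":[0,0,0.006],"turn":[0,0,0]}]'
```

```text
clock: 8.15
tool_pos: [538.4, 31.4, 89.4]
orientation: [-3.132, -0.243, 0.0]
force: [-0.4, 0.1, 0.4]
grip_width: 0.004
finger_force: 0.0
```

```bash

python3 -m pendant '[{"xyz":[0,0,0.002],"turn":[0,0,0]},{"xyz":[0,0,0.004],"turn":[0,0,0]},{"xyz":[0,0,0.006],"turn":[0,0,0]},{"xyz":[0,0,0.006],"turn":[0,0,0]},{"xyz":[0,0,0.006],"turn":[0,0,0]},{"xyz":[0,0,0.006],"turn":[0,0,0]},{"xyz":[0,0,0.006],"turn":[0,0,0]},{"xyz":[0,0,0.006],"turn":[0,0,0]}]'
```

```text
clock: 8.95
tool_pos: [538.4, 31.4, 88.9]
orientation: [3.132, 0.243, 0.0]
force: [-0.4, -0.3, 0.4]
grip_width: -0.003
finger_force: 0.0
```

```bash

python3 -m pendant '[{"xyz":[0,0,0.002],"turn":[0,0,0]},{"xyz":[0,0,0.004],"turn":[0,0,0]},{"xyz":[0,0,0.006],"turn":[0,0,0]},{"xyz":[0,0,0.006],"turn":[0,0,0]},{"xyz":[0,0,0.006],"turn":[0,0,0]},{"xyz":[0,0,0.006],"turn":[0,0,0]},{"xyz":[0,0,0.006],"turn":[0,0,0]},{"xyz":[0,0,0.006],"turn":[0,0,0]}]'
```

```text
clock: 9.75
tool_pos: [538.4, 31.4, 88.5]
orientation: [-3.132, -0.243, -0.0]
force: [-0.3, 0.1, -0.2]
grip_width: -0.002
finger_force: 0.0
```

```bash

python3 -m pendant '[{"xyz":[0,0,0.002],"turn":[0,0,0]},{"xyz":[0,0,0.004],"turn":[0,0,0]},{"xyz":[0,0,0.006],"turn":[0,0,0]},{"xyz":[0,0,0.006],"turn":[0,0,0]},{"xyz":[0,0,0.006],"turn":[0,0,0]},{"xyz":[0,0,0.006],"turn":[0,0,0]},{"xyz":[0,0,0.006],"turn":[0,0,0]},{"xyz":[0,0,0.006],"turn":[0,0,0]}]'
```

```text
clock: 10.55
tool_pos: [538.4, 31.4, 88.0]
orientation: [3.132, 0.243, 0.0]
force: [0.3, 0.1, 0.5]
grip_width: -0.002
finger_force: 0.0
```

```bash

python3 -m pendant '[{"xyz":[0,0,0.002],"turn":[0,0,0]},{"xyz":[0,0,0.004],"turn":[0,0,0]},{"xyz":[0,0,0.006],"turn":[0,0,0]},{"xyz":[0,0,0.006],"turn":[0,0,0]},{"xyz":[0,0,0.006],"turn":[0,0,0]},{"xyz":[0,0,0.006],"turn":[0,0,0]},{"xyz":[0,0,0.006],"turn":[0,0,0]},{"xyz":[0,0,0.006],"turn":[0,0,0]}]'
```

```text
clock: 11.35
tool_pos: [538.4, 31.4, 87.5]
orientation: [-3.132, -0.243, 0.0]
force: [0.8, 0.6, 1.1]
grip_width: -0.001
finger_force: 0.0
```

```bash

python3 -m pendant '[{"xyz":[0,0,0.002],"turn":[0,0,0]},{"xyz":[0,0,0.004],"turn":[0,0,0]},{"xyz":[0,0,0.005],"turn":[0,0,0]},{"xyz":[0,0,0.005],"turn":[0,0,0]},{"xyz":[0,0,0.005],"turn":[0,0,0]},{"xyz":[0,0,0.005],"turn":[0,0,0]},{"xyz":[0,0,0.005],"turn":[0,0,0]},{"xyz":[0,0,0.005],"turn":[0,0,0]}]'
```

```text
clock: 12.15
tool_pos: [538.4, 31.4, 87.1]
orientation: [3.132, 0.243, 0.0]
force: [0.4, 0.3, -0.2]
grip_width: 0.005
finger_force: 0.0
```

```bash

python3 -m pendant '[{"xyz":[0,0,0.002],"turn":[0,0,0]},{"xyz":[0,0,0.004],"turn":[0,0,0]},{"xyz":[0,0,0.006],"turn":[0,0,0]},{"xyz":[0,0,0.006],"turn":[0,0,0]},{"xyz":[0,0,0.006],"turn":[0,0,0]},{"xyz":[0,0,0.006],"turn":[0,0,0]},{"xyz":[0,0,0.006],"turn":[0,0,0]},{"xyz":[0,0,0.006],"turn":[0,0,0]}]'
```

```text
clock: 12.95
tool_pos: [538.4, 31.5, 86.6]
orientation: [-3.132, -0.243, -0.0]
force: [0.6, 1.5, 0.4]
grip_width: -0.001
finger_force: 0.0
```

```bash

python3 -m pendant '[{"xyz":[0,0,0.002],"turn":[0,0,0]},{"xyz":[0,0,0.004],"turn":[0,0,0]},{"xyz":[0,0,0.006],"turn":[0,0,0]},{"xyz":[0,0,0.006],"turn":[0,0,0]},{"xyz":[0,0,0.006],"turn":[0,0,0]},{"xyz":[0,0,0.006],"turn":[0,0,0]},{"xyz":[0,0,0.006],"turn":[0,0,0]},{"xyz":[0,0,0.006],"turn":[0,0,0]}]'
```

```text
clock: 13.75
tool_pos: [538.4, 31.4, 86.1]
orientation: [-3.132, -0.243, -0.0]
force: [-0.1, 0.5, 0.9]
grip_width: -0.006
finger_force: 0.0
```

```bash

python3 -m pendant '[{"xyz":[0,0,0.001],"turn":[0,0,0]},{"xyz":[0,0,0.002],"turn":[0,0,0]},{"xyz":[0,0,0.004],"turn":[0,0,0]},{"xyz":[0,0,0.005],"turn":[0,0,0]},{"xyz":[0,0,0.005],"turn":[0,0,0]},{"xyz":[0,0,0.005],"turn":[0,0,0]},{"xyz":[0,0,0.005],"turn":[0,0,0]},{"xyz":[0,0,0.005],"turn":[0,0,0]}]'
```

```text
clock: 14.55
tool_pos: [538.4, 31.4, 85.7]
orientation: [3.132, 0.243, 0.0]
force: [0.3, -0.1, 0.4]
grip_width: 0.002
finger_force: 0.0
```

```bash

python3 -m pendant '[{"xyz":[0,0,0.001],"turn":[0,0,0]},{"xyz":[0,0,0.002],"turn":[0,0,0]},{"xyz":[0,0,0.004],"turn":[0,0,0]},{"xyz":[0,0,0.005],"turn":[0,0,0]},{"xyz":[0,0,0.005],"turn":[0,0,0]},{"xyz":[0,0,0.005],"turn":[0,0,0]},{"xyz":[0,0,0.005],"turn":[0,0,0]},{"xyz":[0,0,0.005],"turn":[0,0,0]}]'
```

```text
clock: 15.35
tool_pos: [538.4, 31.4, 85.3]
orientation: [3.132, 0.243, 0.0]
force: [-0.2, 0.0, 0.1]
grip_width: -0.001
finger_force: 0.0
```

```bash

python3 -m pendant '[{"xyz":[0,0,0.001],"turn":[0,0,0]},{"xyz":[0,0,0.002],"turn":[0,0,0]},{"xyz":[0,0,0.004],"turn":[0,0,0]},{"xyz":[0,0,0.006],"turn":[0,0,0]},{"xyz":[0,0,0.006],"turn":[0,0,0]},{"xyz":[0,0,0.006],"turn":[0,0,0]},{"xyz":[0,0,0.006],"turn":[0,0,0]},{"xyz":[0,0,0.006],"turn":[0,0,0]}]'
python3 -c "
from h import *
cv2.imwrite('pics/s2.png',cv2.resize(viewer.read_camera('scene')[170:260,240:370,::-1],None,fx=6,fy=6))"
```

```text
clock: 16.15
tool_pos: [538.4, 31.4, 84.8]
orientation: [-3.132, -0.243, 0.0]
force: [0.1, -0.0, -0.0]
grip_width: 0.0
finger_force: 0.0
```

View pics/s2.png

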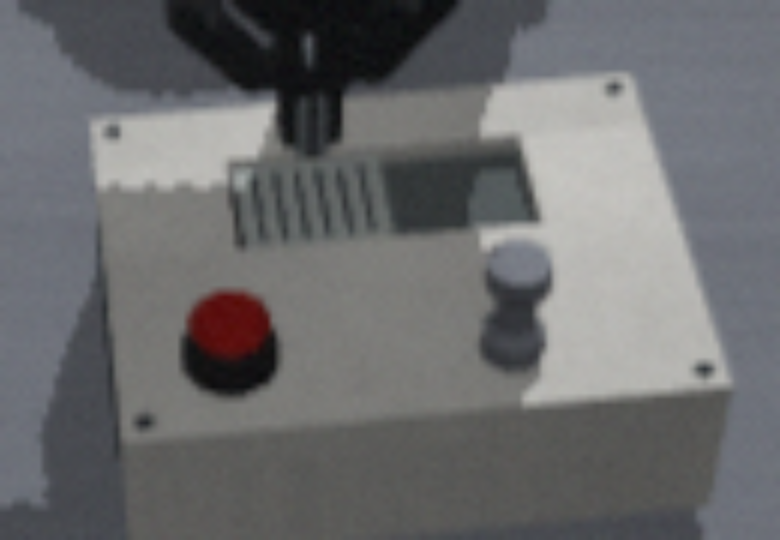

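```bash
python3 -c "
from h import *
c=viewer.calibration('scene')
f=lambda p:((proj(c,p)-[240,170]+.5)*6-.5).round(0)
p=manip.observe()['tool_pos']
for dz in(0,5,10,20):print(dz,f(p+np.array([0,0,dz])))
for m in[(-6,69),(-6,-69),(-64,-69),(-64,69),(100,130),(100,-130),(-100,-130),(-100,130)]:print(m,f(np.r_[A@m+t,90]))
"
```

```text
0 [305. 204.]
5 [305. 196.]
10 [305. 188.]
20 [305. 172.]
(-6, 69) [537. 222.]
(-6, -69) [234. 248.]
(-64, -69) [221. 159.]
(-64, 69) [514. 134.]
(100, 130) [726. 385.]
(100, -130) [115. 441.]
(-100, -130) [ 85. 118.]
(-100, 130) [626.  73.]
```

```bash
python3 -c "
from h import *
c=viewer.calibration('scene');k=viewer.calibration('top')
print('start',proj(c,[167,-524,195]),proj(k,[167,-524,195]))
print('s1 expect',proj(c,[539.6,31.5,116.4]))
for n,q in(('s1',(291.7,186.8)),('s2',(291.8,195))):
  e,d=ray(c,*q)
  T=[539.6,538.4][n=='s2']; w=e+d*(T-e[0])/d[0];print(n,w)
im=viewer.read_camera('top')[:,:,::-1];cv2.imwrite('pics/t2.png',cv2.resize(im[150:260,195:325],None,fx=5,fy=5))
im=cv2.imread('pics/scene0.png');cv2.imwrite('pics/s0c.png',cv2.resize(im[0:100,60:190],None,fx=5,fy=5))
"
```

```text
start [122.07867576  94.2829937 ] [495.23559489 367.68878955]
s1 expect [290.447251   195.56677151]
s1 [539.6         34.71925274 148.50963528]
s2 [538.4         35.11366472 117.47904667]
```

View pics/s0c.png

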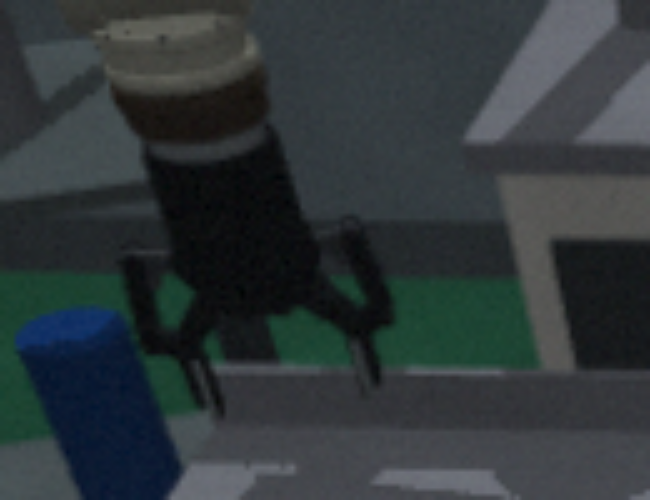

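View pics/t2.png

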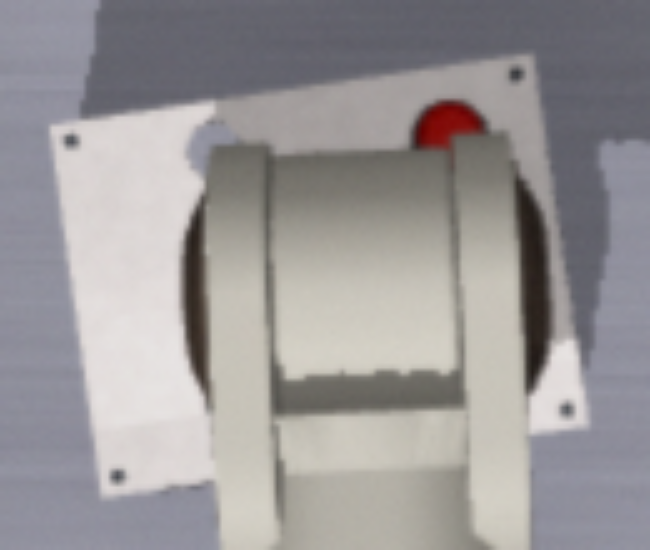

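```bash
python3 -c "
from h import *
k=viewer.calibration('top');c=viewer.calibration('scene')
for z in(200,250,300,350):print(z,plane(k,268.2,206.2,z), proj(k,[538.4,31.4,z]))
im=viewer.read_camera('scene')[:,:,::-1];cv2.imwrite('pics/s3.png',cv2.resize(im[50:220,180:400],None,fx=3.6,fy=3.5))
for z in(85,139,158,250,300):print(z,(proj(c,[538.4,31.4,z])-[180,50])*[3.6,3.5])
"
```

```text
200 [558.85872784  40.25665009 200.        ] [271.75194586 214.69281864]
250 [556.33649829  38.93604551 250.        ] [271.35380675 213.97591646]
300 [553.81426875  37.61544093 300.        ] [270.91859279 213.19224616]
350 [551.29203921  36.29483635 350.        ] [270.4408736  212.33202663]
85 [397.4092456  537.27892186]
139 [397.61338995 486.88388059]
158 [397.68926215 468.28403122]
250 [398.09049813 371.05281727]
300 [398.3353842  312.61017534]
```

View pics/s3.png

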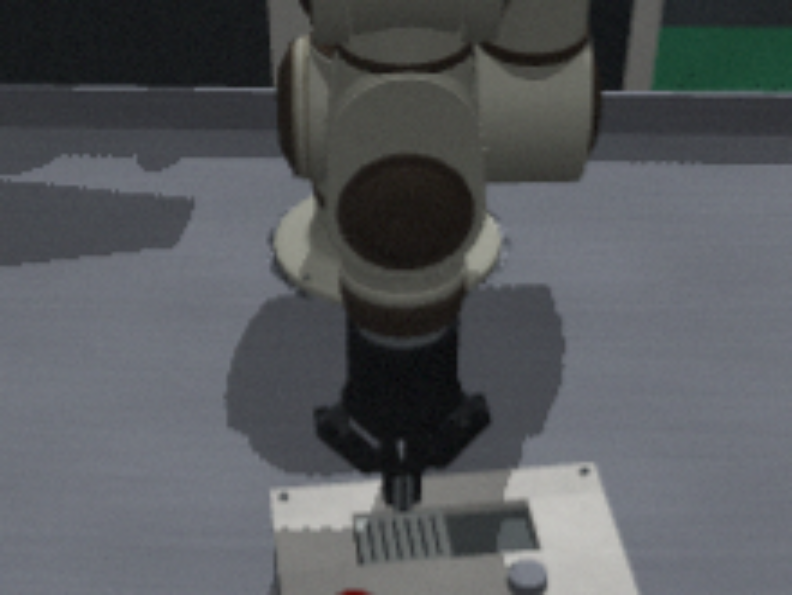

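```bash

python3 -m pendant '[{"xyz":[0,0,0.05],"turn":[0,0,0]},{"xyz":[0,0,0.1],"turn":[0,0,0]},{"xyz":[0,0,0.15],"turn":[0,0,0]},{"xyz":[0,0,0.2],"turn":[0,0,0]},{"xyz":[0,0,0.22],"turn":[0,0,0]},{"xyz":[0,0,0.22],"turn":[0,0,0]},{"xyz":[0,0,0.22],"turn":[0,0,0]},{"xyz":[0,0,0.22],"turn":[0,0,0]}]'
python3 -c "
from h import *
c=viewer.calibration('scene');p=manip.observe()['tool_pos']
im=viewer.read_camera('scene')[:,:,::-1];cv2.imwrite('pics/s4.png',cv2.resize(im[180:230,250:320],None,fx=10,fy=10,interpolation=cv2.INTER_CUBIC))
for z in(67,87,92,97,102,107):print(z,(proj(c,[*p[:2],z])-[250,180]+.5)*10)
"
```

```text
clock: 17.1
tool_pos: [538.5, 31.4, 67.5]
orientation: [3.132, 0.243, 0.001]
force: [-0.1, -0.4, 0.4]
grip_width: -0.002
finger_force: 0.0
67 [408.76799915 286.15660309]
87 [408.96784514 235.18760692]
92 [409.01872291 222.24115838]
97 [409.0699753  209.21141664]
102 [409.12160647 196.09755593]
107 [409.17362064 182.8987393 ]
```

View pics/s4.png

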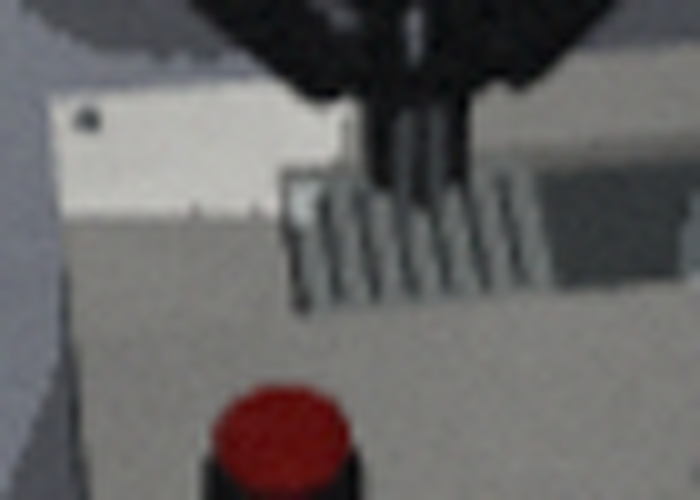

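```bash

python3 -m pendant '[{"xyz":[0,0,0.03],"turn":[0,0,0]},{"xyz":[0,0,0.06],"turn":[0,0,0]},{"xyz":[0,0,0.08],"turn":[0,0,0]},{"xyz":[0,0,0.09],"turn":[0,0,0]},{"xyz":[0,0,0.1],"turn":[0,0,0]},{"xyz":[0,0,0.1],"turn":[0,0,0]},{"xyz":[0,0,0.1],"turn":[0,0,0]},{"xyz":[0,0,0.1],"turn":[0,0,0]}]'
python3 -c "
from h import *
im=viewer.read_camera('scene')[:,:,::-1];cv2.imwrite('pics/s5.png',cv2.resize(im[180:230,250:320],None,fx=10,fy=10,interpolation=cv2.INTER_CUBIC))
st()
"
```

```text
clock: 17.95
tool_pos: [538.4, 31.4, 59.3]
orientation: [3.132, 0.243, 0.0]
force: [-0.6, 0.2, -0.5]
grip_width: -0.0
finger_force: 0.0
clk 18.0 p [538.4  31.4  59.3] ctrl [-35.2 -33.2] -30.67 F [-0.67  0.78 -0.43]
tool axes in ctrl
 [[ 1.  0.  0.]
 [ 0. -1.  0.]
 [ 0. -0. -1.]]
```

View pics/s5.png

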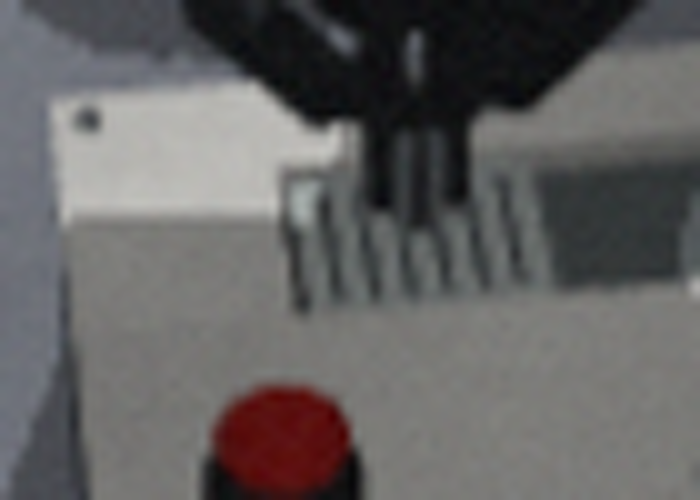

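```bash

python3 -m pendant '[{"xyz":[0,0,0.006],"turn":[0,0,0]},{"xyz":[0,0,0.012],"turn":[0,0,0]},{"xyz":[0,0,0.018],"turn":[0,0,0]},{"xyz":[0,0,0.024],"turn":[0,0,0]},{"xyz":[0,0,0.03],"turn":[0,0,0]},{"xyz":[0,0,0.036],"turn":[0,0,0]},{"xyz":[0,0,0.042],"turn":[0,0,0]},{"xyz":[0,0,0.048],"turn":[0,0,0]}]'
python3 -c "
from h import *
c=viewer.calibration('scene')
for z in (86,90):
  for x in(-24,-30,-35): print(z,x,(proj(c,np.r_[A@[x,-33.2]+t,z])-[250,180]+.5)*10)
im=viewer.read_camera('scene').astype(int)
# brightness columns down each finger: native px rows 195..212
for u in(287,288,291,294,295): print(u,im[193:214,u].sum(1)//3)
"
```

```text
clock: 18.8
tool_pos: [538.4, 31.4, 55.4]
orientation: [3.132, 0.243, 0.0]
force: [-0.4, -0.1, 1.0]
grip_width: -0.0
finger_force: 0.0
86 -24 [414.24274003 266.23641353]
86 -30 [411.52952198 250.86565312]
86 -35 [409.28367327 238.14225493]
90 -24 [414.29716428 255.90188358]
90 -30 [411.57682758 240.52951312]
90 -35 [409.32512326 227.80498516]
287 [ 19  21  22  24  19  27  23  23  29  55  85  86  72  64  62  56  65  96
 117 119 121]
288 [ 17  17  17  17  22  19  21  22  14  70 101  98  98  98 101  96  96 107
 116 120 121]
291 [ 20  33  44  38  31  35  32  33  32  32  42  81  95  91  71  66  80 103
 118 121 120]
294 [ 18  38  46  45  42  44  40  36  56  77  78  69  60  51  58  70  92 114
 120 122 122]
295 [ 17  22  19  21  22  28  22  20  43  86  98  95  97  98  95  85  98 115
 120 123 121]
```

```bash

python3 -m pendant '[{"xyz":[0,0,0.002],"turn":[0,0,0]},{"xyz":[0,0,0.004],"turn":[0,0,0]},{"xyz":[0,0,0.006],"turn":[0,0,0]},{"xyz":[0,0,0.008],"turn":[0,0,0]},{"xyz":[0,0,0.009],"turn":[0,0,0]},{"xyz":[0,0,0.01],"turn":[0,0,0]},{"xyz":[0,0,0.01],"turn":[0,0,0]},{"xyz":[0,0,0.01],"turn":[0,0,0]}]'
```

```text
clock: 19.65
tool_pos: [538.4, 31.4, 54.6]
orientation: [3.132, 0.243, -0.0]
force: [-0.8, 1.0, 0.4]
grip_width: -0.001
finger_force: 0.0
```

```bash

python3 -m pendant '[{"xyz":[0,0,0.002],"turn":[0,0,0]},{"xyz":[0,0,0.004],"turn":[0,0,0]},{"xyz":[0,0,0.006],"turn":[0,0,0]},{"xyz":[0,0,0.008],"turn":[0,0,0]},{"xyz":[0,0,0.009],"turn":[0,0,0]},{"xyz":[0,0,0.01],"turn":[0,0,0]},{"xyz":[0,0,0.01],"turn":[0,0,0]},{"xyz":[0,0,0.01],"turn":[0,0,0]}]'
```

```text
clock: 20.45
tool_pos: [538.4, 31.4, 53.8]
orientation: [3.132, 0.243, -0.0]
force: [0.3, 0.2, 1.3]
grip_width: -0.0
finger_force: 0.0
```

```bash

python3 -m pendant '[{"xyz":[0,0,0.002],"turn":[0,0,0]},{"xyz":[0,0,0.004],"turn":[0,0,0]},{"xyz":[0,0,0.006],"turn":[0,0,0]},{"xyz":[0,0,0.008],"turn":[0,0,0]},{"xyz":[0,0,0.009],"turn":[0,0,0]},{"xyz":[0,0,0.01],"turn":[0,0,0]},{"xyz":[0,0,0.01],"turn":[0,0,0]},{"xyz":[0,0,0.01],"turn":[0,0,0]}]'
```

```text
clock: 21.25
tool_pos: [538.3, 31.4, 53.0]
orientation: [-3.132, -0.243, 0.0]
force: [0.3, -1.0, 0.6]
grip_width: 0.001
finger_force: 0.0
```

```bash

python3 -m pendant '[{"xyz":[0,0,0.002],"turn":[0,0,0]},{"xyz":[0,0,0.004],"turn":[0,0,0]},{"xyz":[0,0,0.006],"turn":[0,0,0]},{"xyz":[0,0,0.008],"turn":[0,0,0]},{"xyz":[0,0,0.009],"turn":[0,0,0]},{"xyz":[0,0,0.01],"turn":[0,0,0]},{"xyz":[0,0,0.01],"turn":[0,0,0]},{"xyz":[0,0,0.01],"turn":[0,0,0]}]'
```

```text
clock: 22.05
tool_pos: [538.4, 31.4, 52.2]
orientation: [-3.132, -0.243, -0.0]
force: [0.2, -0.5, 0.3]
grip_width: 0.004
finger_force: 0.0
```

```bash

python3 -m pendant '[{"xyz":[0,0,0.002],"turn":[0,0,0]},{"xyz":[0,0,0.004],"turn":[0,0,0]},{"xyz":[0,0,0.006],"turn":[0,0,0]},{"xyz":[0,0,0.008],"turn":[0,0,0]},{"xyz":[0,0,0.009],"turn":[0,0,0]},{"xyz":[0,0,0.01],"turn":[0,0,0]},{"xyz":[0,0,0.01],"turn":[0,0,0]},{"xyz":[0,0,0.01],"turn":[0,0,0]}]'
python3 -c "
from h import *
im=viewer.read_camera('scene').astype(int)
for u in range(285,299): print(u,im[193:214,u].sum(1)//3)
"
```

```text
clock: 22.85
tool_pos: [538.4, 31.4, 51.4]
orientation: [3.132, 0.243, 0.0]
force: [-0.5, 0.2, -1.3]
grip_width: 0.001
finger_force: 0.0
285 [ 21  75 105 104  96  85  76  71  81  94 100 104 104 107 104 102 103 103
 114 123 120]
286 [ 15  33  49  55  51  41  30  35  46  60  58  57  67  74  85 101 106 108
 119 121 122]
287 [ 18  20  21  22  18  23  16  21  28  21  53  74  70  67  65  57  66  94
 115 120 117]
288 [ 22  21  21  21  17  19  18  22  19  20  72 100  99  98  99  97  96 105
 114 119 118]
289 [ 19  21  31  43  47  42  42  45  42  45  58  78  96 104 109 106 104 112
 116 118 122]
290 [ 17  20  31  52  62  58  57  58  58  57  60  68  58  59  69  75  96 110
 119 117 118]
291 [ 18  17  36  37  34  33  36  30  31  33  36  44  76  88  73  66  78 106
 119 119 120]
292 [ 13  23  38  37  33  36  33  33  39  36  30  45  84 108 101 103  99 115
 124 122 123]
293 [ 18  19  50  62  56  58  60  57  54  58  57  56  76  99 108 106 106 114
 120 121 121]
294 [ 17  13  35  45  42  42  39  33  36  56  71  71  61  51  57  70  93 114
 121 120 121]
295 [ 21  18  23  21  22  25  25  20  17  44  83  98  95  97  96  90  94 117
 122 123 123]
296 [ 22  30  31  32  30  24  19  18  30  72 100 105 101 106 107 104 105 116
 120 120 124]
297 [ 41  84  92  92  90  90  83  65  62  59  53  58  68  75  94 105 111 118
 122 125 124]
298 [ 83 111 100  96  98  99  99  96  97  93  92  86  73  69  66  67  96 119
 123 122 124]
```

```bash

python3 -m pendant '[{"xyz":[0,0,0.002],"turn":[0,0,0]},{"xyz":[0,0,0.004],"turn":[0,0,0]},{"xyz":[0,0,0.006],"turn":[0,0,0]},{"xyz":[0,0,0.008],"turn":[0,0,0]},{"xyz":[0,0,0.009],"turn":[0,0,0]},{"xyz":[0,0,0.01],"turn":[0,0,0]},{"xyz":[0,0,0.01],"turn":[0,0,0]},{"xyz":[0,0,0.01],"turn":[0,0,0]}]'
```

```text
clock: 23.7
tool_pos: [538.4, 31.4, 50.8]
orientation: [3.132, 0.243, 0.0]
force: [-1.0, 0.4, 2.4]
grip_width: -0.0
finger_force: 1.5
```

```bash

python3 -m pendant '[{"xyz":[0,0,0.001],"turn":[0,0,0]},{"xyz":[0,0,0.002],"turn":[0,0,0]},{"xyz":[0,0,0.003],"turn":[0,0,0]},{"xyz":[0,0,0.004],"turn":[0,0,0]},{"xyz":[0,0,0.004],"turn":[0,0,0]},{"xyz":[0,0,0.004],"turn":[0,0,0]},{"xyz":[0,0,0.004],"turn":[0,0,0]},{"xyz":[0,0,0.004],"turn":[0,0,0]}]'
```

```text
clock: 24.5
tool_pos: [538.4, 31.4, 50.8]
orientation: [-3.132, -0.243, -0.001]
force: [-3.4, -0.7, 5.8]
grip_width: 0.002
finger_force: 3.1
```

```bash

python3 -m pendant '[{"xyz":[-0.001,0,0.003],"turn":[0,0,0]},{"xyz":[-0.003,0,0.007],"turn":[0,0,0]},{"xyz":[-0.003,-0.02,0.007],"turn":[0,0,0]},{"xyz":[-0.003,-0.06,0.007],"turn":[0,0,0]},{"xyz":[-0.003,-0.1,0.007],"turn":[0,0,0]},{"xyz":[-0.003,-0.14,0.007],"turn":[0,0,0]},{"xyz":[-0.003,-0.18,0.007],"turn":[0,0,0]},{"xyz":[-0.003,-0.2,0.007],"turn":[0,0,0]}]'
python3 -c "
from h import *
st()
c=viewer.calibration('scene');im=viewer.read_camera('scene').astype(int)
# profile across track (y) at ctrl x -12, z 86
for x in(-12,):
  pts=[(y,proj(c,np.r_[A@[x,y]+t,86])) for y in range(-75,75,3)]
  print([(y,int(im[int(round(q[1])),int(round(q[0]))].sum()//3)) for y,q in pts])
"
```

```text
clock: 25.3
tool_pos: [536.1, 46.3, 50.7]
orientation: [3.13, 0.242, 0.002]
force: [-2.0, -6.0, 9.6]
grip_width: -0.004
finger_force: 4.7
clk 25.3 p [536.1  46.3  50.7] ctrl [-35.3 -18.2] -39.28 F [-2.92 -5.61  9.6 ]
tool axes in ctrl
 [[ 1.    -0.     0.001]
 [-0.    -1.    -0.002]
 [ 0.001  0.002 -1.   ]]
[(-75, 119), (-72, 120), (-69, 118), (-66, 74), (-63, 17), (-60, 18), (-57, 20), (-54, 26), (-51, 32), (-48, 99), (-45, 107), (-42, 105), (-39, 66), (-36, 98), (-33, 91), (-30, 85), (-27, 101), (-24, 105), (-21, 96), (-18, 105), (-15, 109), (-12, 110), (-9, 74), (-6, 100), (-3, 106), (0, 89), (3, 103), (6, 108), (9, 90), (12, 104), (15, 109), (18, 111), (21, 82), (24, 52), (27, 54), (30, 53), (33, 55), (36, 63), (39, 88), (42, 115), (45, 120), (48, 118), (51, 123), (54, 89), (57, 90), (60, 88), (63, 89), (66, 74), (69, 87), (72, 163)]
```

```bash

python3 -m pendant '[{"xyz":[0,-0.06,0.001],"turn":[0,0,0]},{"xyz":[0,-0.13,0.001],"turn":[0,0,0]},{"xyz":[0,-0.2,0.001],"turn":[0,0,0]},{"xyz":[0,-0.27,0.001],"turn":[0,0,0]},{"xyz":[0,-0.34,0.001],"turn":[0,0,0]},{"xyz":[0,-0.4,0.001],"turn":[0,0,0]},{"xyz":[0,-0.45,0.001],"turn":[0,0,0]},{"xyz":[0,-0.48,0.001],"turn":[0,0,0]}]'
python3 -c "
from h import *
st()"
```

```text
clock: 26.15
tool_pos: [530.2, 83.0, 50.7]
orientation: [3.131, 0.246, 0.001]
force: [-3.8, -6.7, 10.6]
grip_width: 0.002
finger_force: 5.3
clk 26.15 p [530.2  83.   50.7] ctrl [-35.5  19. ] -39.31 F [-4.76 -6.04 10.63]
tool axes in ctrl
 [[ 1.     0.002  0.001]
 [ 0.002 -1.    -0.001]
 [ 0.001  0.001 -1.   ]]
```

```bash

python3 -m pendant '[{"xyz":[-0.003,-0.04,0],"turn":[0,0,0]},{"xyz":[-0.004,-0.08,0],"turn":[0,0,0]},{"xyz":[-0.004,-0.11,0],"turn":[0,0,0]},{"xyz":[-0.004,-0.14,0],"turn":[0,0,0]},{"xyz":[-0.004,-0.16,0],"turn":[0,0,0]},{"xyz":[-0.004,-0.17,0],"turn":[0,0,0]},{"xyz":[-0.004,-0.18,0],"turn":[0,0,0]},{"xyz":[-0.004,-0.19,0],"turn":[0,0,0]}]'
python3 -c "
from h import *
st()
c=viewer.calibration('scene');im=viewer.read_camera('scene').astype(int)
for x in(-12,-16):
  print([(y,int(im[tuple(np.round(proj(c,np.r_[A@[x,y]+t,86])).astype(int)[::-1])].sum()//3)) for y in range(-20,80,3)])
"
```

```text
clock: 26.95
tool_pos: [529.0, 90.5, 50.7]
orientation: [-3.126, -0.263, -0.002]
force: [-2.3, -5.1, 9.7]
grip_width: 0.001
finger_force: 4.9
clk 26.95 p [529.   90.5  50.7] ctrl [-35.4  26.6] -39.27 F [-3.11 -4.72  9.75]
tool axes in ctrl
 [[ 1.     0.013  0.001]
 [ 0.013 -1.     0.005]
 [ 0.001 -0.005 -1.   ]]
[(-20, 28), (-17, 41), (-14, 44), (-11, 44), (-8, 16), (-5, 83), (-2, 106), (1, 105), (4, 83), (7, 106), (10, 109), (13, 102), (16, 101), (19, 111), (22, 78), (25, 95), (28, 100), (31, 107), (34, 85), (37, 105), (40, 107), (43, 96), (46, 139), (49, 170), (52, 176), (55, 164), (58, 174), (61, 174), (64, 111), (67, 76), (70, 87), (73, 164), (76, 187), (79, 188)]
[(-20, 17), (-17, 21), (-14, 17), (-11, 11), (-8, 16), (-5, 91), (-2, 110), (1, 100), (4, 51), (7, 95), (10, 105), (13, 83), (16, 80), (19, 100), (22, 111), (25, 59), (28, 106), (31, 94), (34, 57), (37, 97), (40, 107), (43, 75), (46, 121), (49, 169), (52, 172), (55, 93), (58, 160), (61, 177), (64, 108), (67, 63), (70, 98), (73, 176), (76, 187), (79, 189)]
```

```bash
python3 -c "
from h import *
s=manip.observe();print(s['joint_pos'].round(3),s['qd'].round(3),s['moment'],s['effort'].round(2))"
```

```text
[ 0.167  0.048 -0.145  1.377  0.005  3.141] [ 0.    -0.001  0.001  0.     0.002 -0.001] [-1.21791954  0.45919455 -0.02466469] [ 2.840e+00 -4.476e+01  4.320e+01 -1.310e+00  1.540e+00 -3.000e-02]
```

```bash

python3 -m pendant '[{"xyz":[0,0.02,-0.04],"turn":[0,0,0]},{"xyz":[0,0.02,-0.06],"turn":[0,0,-0.04]},{"xyz":[0,0.02,-0.06],"turn":[0,0,-0.08]},{"xyz":[0,0.02,-0.06],"turn":[0,0,-0.1]},{"xyz":[0,0.02,-0.06],"turn":[0,0,-0.1]},{"xyz":[0,0.02,-0.06],"turn":[0,0,-0.1]},{"xyz":[0,0.02,-0.06],"turn":[0,0,-0.1]},{"xyz":[0,0.02,-0.06],"turn":[0,0,-0.1]}]'
python3 -c "
from h import *
s,_,_=st();print(s['joint_pos'].round(3))
go(-35,25,-37.3)"
```

```text
clock: 27.8
tool_pos: [528.7, 89.9, 54.4]
orientation: [-3.044, -0.748, -0.001]
force: [0.3, -0.1, -0.4]
grip_width: 0.003
finger_force: 0.0
clk 27.8 p [528.7  89.9  54.4] ctrl [-35.8  26. ] -35.6 F [ 0.24 -0.17 -0.36]
tool axes in ctrl
 [[ 0.947  0.321 -0.   ]
 [ 0.321 -0.947  0.007]
 [ 0.002 -0.006 -1.   ]]
[ 0.164  0.047 -0.138  1.386  0.007  2.824]
clk 27.8 p [528.7  89.9  54.4] ctrl [-35.8  26. ] -35.6 F [ 0.24 -0.17 -0.36]
tool axes in ctrl
 [[ 0.947  0.321 -0.   ]
 [ 0.321 -0.947  0.007]
 [ 0.002 -0.006 -1.   ]]
xyz [0.0053 0.0156 0.0212]
```

```bash

python3 -m pendant '[{"xyz":[0,0,0.02],"turn":[0,0,0]},{"xyz":[0,0,0.035],"turn":[0,0,0]},{"xyz":[0,0,0.042],"turn":[0,0,0]},{"xyz":[0,0,0.046],"turn":[0,0,0]},{"xyz":[0,0,0.05],"turn":[0,0,0]},{"xyz":[0,0,0.053],"turn":[0,0,0]},{"xyz":[0,0,0.056],"turn":[0,0,0]},{"xyz":[0,0,0.056],"turn":[0,0,0]}]'
python3 -c "
from h import *
st()"
```

```text
clock: 28.6
tool_pos: [528.8, 89.9, 50.8]
orientation: [-3.044, -0.749, -0.002]
force: [-3.3, -0.5, 7.5]
grip_width: -0.001
finger_force: 3.5
clk 28.6 p [528.8  89.9  50.8] ctrl [-35.8  26. ] -39.24 F [-3.35 -0.02  7.49]
tool axes in ctrl
 [[ 0.947  0.322  0.   ]
 [ 0.322 -0.947  0.007]
 [ 0.003 -0.006 -1.   ]]
```

```bash

python3 -m pendant '[{"xyz":[-0.003,-0.001,0.004],"turn":[0,0,0]},{"xyz":[0.005,-0.025,0.004],"turn":[0,0,0]},{"xyz":[0.013,-0.049,0.004],"turn":[0,0,0]},{"xyz":[0.019,-0.066,0.004],"turn":[0,0,0]},{"xyz":[0.024,-0.08,0.004],"turn":[0,0,0]},{"xyz":[0.028,-0.092,0.004],"turn":[0,0,0]},{"xyz":[0.032,-0.104,0.004],"turn":[0,0,0]},{"xyz":[0.035,-0.112,0.004],"turn":[0,0,0]}]'
python3 -c "
from h import *
st()
c=viewer.calibration('scene');im=viewer.read_camera('scene').astype(int)
for x in(-12,-16):
  print([(y,int(im[tuple(np.round(proj(c,np.r_[A@[x,y]+t,86])).astype(int)[::-1])].sum()//3)) for y in list(range(-18,12,2))+list(range(54,76,2))])
"
```

```text
clock: 29.4
tool_pos: [528.0, 98.4, 50.8]
orientation: [-3.046, -0.748, -0.004]
force: [0.7, -4.2, 5.8]
grip_width: -0.005
finger_force: 3.3
clk 29.4 p [528.   98.4  50.8] ctrl [-35.3  34.5] -39.25 F [ 0.03 -4.27  5.79]
tool axes in ctrl
 [[ 0.947  0.322  0.002]
 [ 0.322 -0.947  0.005]
 [ 0.003 -0.004 -1.   ]]
[(-18, 42), (-16, 43), (-14, 43), (-12, 48), (-10, 12), (-8, 14), (-6, 14), (-4, 14), (-2, 16), (0, 70), (2, 70), (4, 101), (6, 108), (8, 108), (10, 96), (54, 163), (56, 173), (58, 136), (60, 136), (62, 157), (64, 172), (66, 175), (68, 175), (70, 118), (72, 163), (74, 163)]
[(-18, 18), (-16, 16), (-14, 16), (-12, 17), (-10, 12), (-8, 12), (-6, 21), (-4, 13), (-2, 20), (0, 20), (2, 84), (4, 101), (6, 106), (8, 106), (10, 67), (54, 166), (56, 175), (58, 175), (60, 112), (62, 149), (64, 174), (66, 174), (68, 168), (70, 122), (72, 122), (74, 180)]
```

```bash

python3 -m pendant '[{"xyz":[0,0,0.003],"turn":[0,0,0]},{"xyz":[0,0,0.006],"turn":[0,0,0]},{"xyz":[0.003,-0.009,0.006],"turn":[0,0,0]},{"xyz":[0.006,-0.018,0.006],"turn":[0,0,0]},{"xyz":[0.009,-0.027,0.006],"turn":[0,0,0]},{"xyz":[0.012,-0.035,0.006],"turn":[0,0,0]},{"xyz":[0.014,-0.042,0.006],"turn":[0,0,0]},{"xyz":[0.014,-0.042,0.006],"turn":[0,0,0]}]'
python3 -c "
from h import *
st()
c=viewer.calibration('scene');im=viewer.read_camera('scene').astype(int)
for x in(-12,-16):
  print([(y,int(im[tuple(np.round(proj(c,np.r_[A@[x,y]+t,86])).astype(int)[::-1])].sum()//3)) for y in list(range(-18,12,2))+list(range(54,76,2))])
"
```

```text
clock: 30.25
tool_pos: [527.8, 101.7, 50.7]
orientation: [-3.047, -0.748, -0.005]
force: [0.8, -5.7, 7.7]
grip_width: 0.003
finger_force: 4.4
clk 30.25 p [527.8 101.7  50.7] ctrl [-34.9  37.9] -39.25 F [-0.07 -5.73  7.72]
tool axes in ctrl
 [[ 0.947  0.322  0.003]
 [ 0.322 -0.947  0.005]
 [ 0.004 -0.003 -1.   ]]
[(-18, 46), (-16, 47), (-14, 47), (-12, 44), (-10, 12), (-8, 16), (-6, 16), (-4, 15), (-2, 23), (0, 71), (2, 71), (4, 102), (6, 106), (8, 106), (10, 96), (54, 166), (56, 175), (58, 133), (60, 133), (62, 154), (64, 173), (66, 176), (68, 176), (70, 120), (72, 164), (74, 164)]
[(-18, 18), (-16, 17), (-14, 17), (-12, 14), (-10, 13), (-8, 13), (-6, 15), (-4, 17), (-2, 20), (0, 20), (2, 83), (4, 103), (6, 105), (8, 105), (10, 65), (54, 165), (56, 176), (58, 176), (60, 110), (62, 149), (64, 171), (66, 171), (68, 168), (70, 124), (72, 124), (74, 177)]
```

```bash

python3 -m pendant '[{"xyz":[0,0,0.003],"turn":[0,0,0]},{"xyz":[0,0,0.006],"turn":[0,0,0]},{"xyz":[0.002,-0.006,0.006],"turn":[0,0,0]},{"xyz":[0.004,-0.012,0.006],"turn":[0,0,0]},{"xyz":[0.006,-0.018,0.006],"turn":[0,0,0]},{"xyz":[0.008,-0.024,0.006],"turn":[0,0,0]},{"xyz":[0.01,-0.03,0.006],"turn":[0,0,0]},{"xyz":[0.01,-0.03,0.006],"turn":[0,0,0]}]'
python3 -c "
from h import *
st()
c=viewer.calibration('scene');im=viewer.read_camera('scene').astype(int)
for x in(-12,-16):
  print([(y,int(im[tuple(np.round(proj(c,np.r_[A@[x,y]+t,86])).astype(int)[::-1])].sum()//3)) for y in list(range(-6,12,2))+list(range(54,76,2))])
"
```

```text
clock: 31.1
tool_pos: [527.7, 104.0, 50.7]
orientation: [-3.047, -0.748, -0.006]
force: [0.8, -8.6, 11.6]
grip_width: -0.002
finger_force: 5.6
clk 31.1 p [527.7 104.   50.7] ctrl [-34.7  40.1] -39.3 F [-0.5  -8.61 11.64]
tool axes in ctrl
 [[ 0.947  0.321  0.004]
 [ 0.321 -0.947  0.004]
 [ 0.005 -0.003 -1.   ]]
[(-6, 16), (-4, 16), (-2, 24), (0, 70), (2, 70), (4, 99), (6, 107), (8, 107), (10, 94), (54, 163), (56, 174), (58, 134), (60, 134), (62, 156), (64, 171), (66, 177), (68, 177), (70, 123), (72, 162), (74, 162)]
[(-6, 13), (-4, 17), (-2, 17), (0, 17), (2, 85), (4, 102), (6, 108), (8, 108), (10, 63), (54, 164), (56, 175), (58, 175), (60, 114), (62, 148), (64, 171), (66, 171), (68, 170), (70, 122), (72, 122), (74, 177)]
```

```bash

python3 -m pendant '[{"xyz":[0,0,-0.05],"turn":[0,0,0]},{"xyz":[0,0,-0.12],"turn":[0,0,0]},{"xyz":[-0.15,0.44,-0.12],"turn":[0,0,0]},{"xyz":[-0.303,0.89,-0.12],"turn":[0,0,0]},{"xyz":[-0.303,0.89,-0.12],"turn":[0,0,0]},{"xyz":[-0.303,0.89,-0.12],"turn":[0,0,0]},{"xyz":[-0.303,0.89,-0.12],"turn":[0,0,0]},{"xyz":[-0.303,0.89,-0.12],"turn":[0,0,0]}]'
python3 -c "
from h import *
go(-35,-34.5,-43)"
```

```text
clock: 31.95
tool_pos: [537.5, 31.7, 57.9]
orientation: [-3.043, -0.751, -0.001]
force: [-0.1, -0.5, 0.2]
grip_width: -0.005
finger_force: 0.0
clk 31.95 p [537.5  31.7  57.9] ctrl [-36.1 -32.8] -32.13 F [-0.19 -0.51  0.22]
tool axes in ctrl
 [[ 0.946  0.323 -0.   ]
 [ 0.323 -0.946  0.007]
 [ 0.002 -0.007 -1.   ]]
xyz [0.0053 0.0251 0.1357]
```

```bash

python3 -m pendant '[{"xyz":[0.005,0.02,0.02],"turn":[0,0,0]},{"xyz":[0.005,0.02,0.06],"turn":[0,0,0]},{"xyz":[0.005,0.02,0.1],"turn":[0,0,0]},{"xyz":[0.005,0.02,0.125],"turn":[0,0,0]},{"xyz":[0.005,0.02,0.132],"turn":[0,0,0]},{"xyz":[0.005,0.02,0.138],"turn":[0,0,0]},{"xyz":[0.005,0.02,0.143],"turn":[0,0,0]},{"xyz":[0.005,0.02,0.143],"turn":[0,0,0]}]'
python3 -c "
from h import *
st()"
```

```text
clock: 32.75
tool_pos: [538.8, 29.6, 46.5]
orientation: [-3.044, -0.749, -0.001]
force: [-0.6, 0.1, 0.3]
grip_width: -0.001
finger_force: 0.0
clk 32.75 p [538.8  29.6  46.5] ctrl [-35.1 -35.1] -43.5 F [-0.55  0.2   0.25]
tool axes in ctrl
 [[ 0.947  0.322  0.   ]
 [ 0.322 -0.947  0.007]
 [ 0.002 -0.006 -1.   ]]
```

```bash

python3 -m pendant '[{"xyz":[0,0,0.005],"turn":[0,0,0]},{"xyz":[0,0,0.01],"turn":[0,0,0]},{"xyz":[0,0,0.015],"turn":[0,0,0]},{"xyz":[0,0,0.02],"turn":[0,0,0]},{"xyz":[0,0,0.025],"turn":[0,0,0]},{"xyz":[0,0,0.03],"turn":[0,0,0]},{"xyz":[0,0,0.032],"turn":[0,0,0]},{"xyz":[0,0,0.032],"turn":[0,0,0]}]'
python3 -c "
from h import *
st()"
```

```text
clock: 33.55
tool_pos: [538.8, 29.6, 44.0]
orientation: [-3.044, -0.749, -0.001]
force: [-0.7, -1.4, 0.9]
grip_width: 0.003
finger_force: 1.0
clk 33.55 p [538.8  29.6  44. ] ctrl [-35.1 -35.1] -46.01 F [-0.91 -1.25  0.87]
tool axes in ctrl
 [[ 0.947  0.322  0.   ]
 [ 0.322 -0.947  0.007]
 [ 0.002 -0.006 -1.   ]]
```

```bash

python3 -m pendant '[{"xyz":[0,0,0.007],"turn":[0,0,0]},{"xyz":[0,0,0.014],"turn":[0,0,0]},{"xyz":[0,0,0.021],"turn":[0,0,0]},{"xyz":[0,0,0.028],"turn":[0,0,0]},{"xyz":[0,0,0.034],"turn":[0,0,0]},{"xyz":[0,0,0.039],"turn":[0,0,0]},{"xyz":[0,0,0.044],"turn":[0,0,0]},{"xyz":[0,0,0.044],"turn":[0,0,0]}]'
```

```text
clock: 34.35
tool_pos: [538.8, 29.6, 40.4]
orientation: [-3.044, -0.749, -0.001]
force: [-0.9, -0.9, 4.4]
grip_width: -0.0
finger_force: 2.1
```

```bash

python3 -m pendant '[{"xyz":[0,0,0.002],"turn":[0,0,0]},{"xyz":[0,0,0.004],"turn":[0,0,0]},{"xyz":[0,0,0.006],"turn":[0,0,0]},{"xyz":[0,0,0.008],"turn":[0,0,0]},{"xyz":[0,0,0.01],"turn":[0,0,0]},{"xyz":[0,0,0.012],"turn":[0,0,0]},{"xyz":[0,0,0.012],"turn":[0,0,0]},{"xyz":[0,0,0.012],"turn":[0,0,0]}]'
```

```text
clock: 35.15
tool_pos: [538.8, 29.6, 39.7]
orientation: [-3.044, -0.749, -0.001]
force: [-2.7, -1.2, 6.5]
grip_width: -0.001
finger_force: 3.4
```

```bash

python3 -m pendant '[{"xyz":[0,0,0.002],"turn":[0,0,0]},{"xyz":[0,0,0.004],"turn":[0,0,0]},{"xyz":[0,0,0.005],"turn":[0,0,0]},{"xyz":[0,0,0.006],"turn":[0,0,0]},{"xyz":[0,0,0.006],"turn":[0,0,0]},{"xyz":[0,0,0.006],"turn":[0,0,0]},{"xyz":[0,0,0.006],"turn":[0,0,0]},{"xyz":[0,0,0.006],"turn":[0,0,0]}]'
```

```text
clock: 35.95
tool_pos: [538.9, 29.6, 39.7]
orientation: [-3.044, -0.749, -0.002]
force: [-2.7, -1.1, 9.8]
grip_width: -0.0
finger_force: 5.0
```

```bash

python3 -m pendant '[{"xyz":[0,0,-0.1],"turn":[0,0,0]},{"xyz":[0,0,-0.28],"turn":[0,0,0]},{"xyz":[0,0,-0.28],"turn":[0,0,0]},{"xyz":[0.14,-0.42,-0.28],"turn":[0,0,0]},{"xyz":[0.286,-0.841,-0.28],"turn":[0,0,0]},{"xyz":[0.286,-0.841,-0.28],"turn":[0,0,0]},{"xyz":[0.286,-0.841,-0.28],"turn":[0,0,0]},{"xyz":[0.286,-0.841,-0.28],"turn":[0,0,0]}]'
python3 -c "
from h import *
go(-35,36,-38.5)
print(manip.observe()['joint_pos'].round(2))"
```

```text
clock: 36.75
tool_pos: [527.8, 99.2, 61.7]
orientation: [-3.044, -0.749, -0.0]
force: [0.8, -1.6, 0.3]
grip_width: 0.004
finger_force: 0.0
clk 36.75 p [527.8  99.2  61.7] ctrl [-35.3  35.4] -28.34 F [ 0.57 -1.74  0.34]
tool axes in ctrl
 [[ 0.947  0.322 -0.   ]
 [ 0.322 -0.947  0.007]
 [ 0.002 -0.006 -1.   ]]
xyz [ 0.0053 -0.0054  0.127 ]
[ 0.18  0.05 -0.12  1.4   0.01  2.84]
```

```bash

python3 -m pendant '[{"xyz":[0,0,0.05],"turn":[0,0,0]},{"xyz":[0,0,0.1],"turn":[0,0,0]},{"xyz":[0,0,0.125],"turn":[0,0,0]},{"xyz":[0,0,0.132],"turn":[0,0,0]},{"xyz":[0,0,0.137],"turn":[0,0,0]},{"xyz":[0,0,0.14],"turn":[0,0,0]},{"xyz":[0,0,0.143],"turn":[0,0,0]},{"xyz":[0,0,0.143],"turn":[0,0,0]}]'
```

```text
clock: 37.55
tool_pos: [527.9, 99.6, 50.8]
orientation: [-3.045, -0.749, -0.001]
force: [-2.5, -2.9, 5.0]
grip_width: -0.002
finger_force: 2.6
```

```bash

python3 -m pendant '[{"xyz":[-0.003,0,0.003],"turn":[0,0,0]},{"xyz":[-0.005,0.005,0.007],"turn":[0,0,0]},{"xyz":[-0.012,0.03,0.007],"turn":[0,0,0]},{"xyz":[-0.022,0.06,0.007],"turn":[0,0,0]},{"xyz":[-0.036,0.1,0.007],"turn":[0,0,0]},{"xyz":[-0.05,0.14,0.007],"turn":[0,0,0]},{"xyz":[-0.06,0.17,0.007],"turn":[0,0,0]},{"xyz":[-0.065,0.185,0.007],"turn":[0,0,0]}]'
python3 -c "
from h import *
st()
c=viewer.calibration('scene');im=viewer.read_camera('scene').astype(int)
for x in(-12,-16):
  print([(y,int(im[tuple(np.round(proj(c,np.r_[A@[x,y]+t,86])).astype(int)[::-1])].sum()//3)) for y in list(range(-24,12,2))+list(range(44,76,2))])"
```

```text
clock: 38.35
tool_pos: [530.8, 85.6, 50.7]
orientation: [-3.042, -0.75, -0.005]
force: [-0.7, 5.4, 6.8]
grip_width: -0.003
finger_force: 3.5
clk 38.35 p [530.8  85.6  50.7] ctrl [-34.4  21.4] -39.29 F [0.11 5.5  6.85]
tool axes in ctrl
 [[ 0.946  0.323  0.002]
 [ 0.323 -0.946  0.009]
 [ 0.005 -0.008 -1.   ]]
[(-24, 30), (-22, 26), (-20, 26), (-18, 47), (-16, 45), (-14, 45), (-12, 46), (-10, 11), (-8, 13), (-6, 13), (-4, 18), (-2, 19), (0, 75), (2, 75), (4, 102), (6, 105), (8, 105), (10, 95), (44, 149), (46, 149), (48, 174), (50, 160), (52, 160), (54, 165), (56, 173), (58, 124), (60, 124), (62, 153), (64, 173), (66, 175), (68, 175), (70, 120), (72, 160), (74, 160)]
[(-24, 27), (-22, 27), (-20, 17), (-18, 14), (-16, 14), (-14, 14), (-12, 19), (-10, 19), (-8, 19), (-6, 16), (-4, 18), (-2, 17), (0, 17), (2, 84), (4, 105), (6, 104), (8, 104), (10, 63), (44, 131), (46, 170), (48, 153), (50, 153), (52, 121), (54, 169), (56, 173), (58, 173), (60, 99), (62, 147), (64, 171), (66, 171), (68, 165), (70, 123), (72, 123), (74, 178)]
```

```bash

python3 -m pendant '[{"xyz":[0,0,0.003],"turn":[0,0,0]},{"xyz":[0,0,0.006],"turn":[0,0,0]},{"xyz":[-0.007,0.02,0.006],"turn":[0,0,0]},{"xyz":[-0.018,0.05,0.006],"turn":[0,0,0]},{"xyz":[-0.032,0.09,0.006],"turn":[0,0,0]},{"xyz":[-0.045,0.13,0.006],"turn":[0,0,0]},{"xyz":[-0.055,0.16,0.006],"turn":[0,0,0]},{"xyz":[-0.064,0.185,0.006],"turn":[0,0,0]}]'
python3 -c "
from h import *
st()
c=viewer.calibration('scene');im=viewer.read_camera('scene').astype(int)
for x in(-12,-16):
  print([(y,int(im[tuple(np.round(proj(c,np.r_[A@[x,y]+t,86])).astype(int)[::-1])].sum()//3)) for y in list(range(-24,12,2))+list(range(44,76,2))])"
```

```text
clock: 39.2
tool_pos: [533.3, 70.2, 50.7]
orientation: [-3.041, -0.75, -0.006]
force: [-1.8, 5.3, 10.4]
grip_width: 0.001
finger_force: 5.4
clk 39.2 p [533.3  70.2  50.7] ctrl [-34.3   5.9] -39.34 F [-0.95  5.49 10.37]
tool axes in ctrl
 [[ 0.946  0.323  0.003]
 [ 0.323 -0.946  0.009]
 [ 0.006 -0.008 -1.   ]]
[(-24, 29), (-22, 27), (-20, 27), (-18, 42), (-16, 51), (-14, 51), (-12, 100), (-10, 104), (-8, 89), (-6, 89), (-4, 91), (-2, 102), (0, 103), (2, 103), (4, 88), (6, 95), (8, 95), (10, 107), (44, 153), (46, 153), (48, 172), (50, 176), (52, 176), (54, 141), (56, 100), (58, 88), (60, 88), (62, 90), (64, 90), (66, 78), (68, 78), (70, 89), (72, 162), (74, 162)]
[(-24, 28), (-22, 28), (-20, 18), (-18, 14), (-16, 42), (-14, 42), (-12, 94), (-10, 108), (-8, 108), (-6, 73), (-4, 77), (-2, 101), (0, 101), (2, 107), (4, 59), (6, 86), (8, 86), (10, 105), (44, 121), (46, 112), (48, 163), (50, 163), (52, 175), (54, 128), (56, 98), (58, 98), (60, 88), (62, 90), (64, 90), (66, 90), (68, 64), (70, 98), (72, 98), (74, 176)]
```

```bash

python3 -m pendant '[{"xyz":[-0.02,0.06,0.001],"turn":[0,0,0]},{"xyz":[-0.044,0.13,0.001],"turn":[0,0,0]},{"xyz":[-0.068,0.2,0.001],"turn":[0,0,0]},{"xyz":[-0.092,0.27,0.001],"turn":[0,0,0]},{"xyz":[-0.116,0.34,0.001],"turn":[0,0,0]},{"xyz":[-0.14,0.41,0.001],"turn":[0,0,0]},{"xyz":[-0.16,0.47,0.001],"turn":[0,0,0]},{"xyz":[-0.175,0.51,0.001],"turn":[0,0,0]}]'
python3 -c "
from h import *
st()
c=viewer.calibration('scene');im=viewer.read_camera('scene').astype(int)
for x in(-12,-16):
  print([(y,int(im[tuple(np.round(proj(c,np.r_[A@[x,y]+t,86])).astype(int)[::-1])].sum()//3)) for y in list(range(-76,-40,2))+list(range(-10,24,2))])"
```

```text
clock: 40.05
tool_pos: [540.2, 27.3, 50.6]
orientation: [-3.042, -0.75, -0.007]
force: [0.2, 5.7, 12.3]
grip_width: -0.001
finger_force: 6.3
clk 40.05 p [540.2  27.3  50.6] ctrl [-34.1 -37.6] -39.39 F [ 1.05  5.64 12.32]
tool axes in ctrl
 [[ 0.946  0.323  0.004]
 [ 0.323 -0.946  0.009]
 [ 0.006 -0.007 -1.   ]]
[(-76, 118), (-74, 123), (-72, 119), (-70, 118), (-68, 77), (-66, 77), (-64, 31), (-62, 18), (-60, 18), (-58, 18), (-56, 95), (-54, 105), (-52, 100), (-50, 100), (-48, 93), (-46, 106), (-44, 107), (-42, 107), (-10, 77), (-8, 92), (-6, 92), (-4, 105), (-2, 106), (0, 87), (2, 87), (4, 102), (6, 106), (8, 106), (10, 104), (12, 77), (14, 74), (16, 74), (18, 73), (20, 75), (22, 52)]
[(-76, 118), (-74, 120), (-72, 120), (-70, 119), (-68, 78), (-66, 78), (-64, 30), (-62, 15), (-60, 34), (-58, 34), (-56, 97), (-54, 108), (-52, 108), (-50, 81), (-48, 68), (-46, 98), (-44, 98), (-42, 106), (-10, 59), (-8, 59), (-6, 89), (-4, 107), (-2, 98), (0, 98), (2, 53), (4, 96), (6, 104), (8, 104), (10, 94), (12, 60), (14, 60), (16, 53), (18, 54), (20, 53), (22, 54)]
```

```bash

python3 -m pendant '[{"xyz":[-0.012,0.035,-0.001],"turn":[0,0,0]},{"xyz":[-0.024,0.07,-0.001],"turn":[0,0,0]},{"xyz":[-0.034,0.1,-0.001],"turn":[0,0,0]},{"xyz":[-0.041,0.12,-0.001],"turn":[0,0,0]},{"xyz":[-0.046,0.135,-0.001],"turn":[0,0,0]},{"xyz":[-0.05,0.146,-0.001],"turn":[0,0,0]},{"xyz":[-0.053,0.155,-0.001],"turn":[0,0,0]},{"xyz":[-0.056,0.164,-0.001],"turn":[0,0,0]}]'
python3 -c "
from h import *
st()
c=viewer.calibration('scene');im=viewer.read_camera('scene').astype(int)
for x in(-12,-16):
  print([(y,int(im[tuple(np.round(proj(c,np.r_[A@[x,y]+t,86])).astype(int)[::-1])].sum()//3)) for y in list(range(-76,-52,2))+list(range(-10,20,2))])"
```

```text
clock: 40.9
tool_pos: [542.3, 14.5, 50.6]
orientation: [-3.041, -0.751, -0.008]
force: [-2.6, 10.2, 12.0]
grip_width: -0.004
finger_force: 6.3
clk 40.9 p [542.3  14.5  50.6] ctrl [-34.  -50.6] -39.37 F [-0.96 10.43 12.04]
tool axes in ctrl
 [[ 0.946  0.324  0.004]
 [ 0.324 -0.946  0.01 ]
 [ 0.007 -0.008 -1.   ]]
[(-76, 120), (-74, 118), (-72, 118), (-70, 119), (-68, 108), (-66, 108), (-64, 107), (-62, 106), (-60, 93), (-58, 93), (-56, 86), (-54, 105), (-10, 91), (-8, 79), (-6, 79), (-4, 101), (-2, 106), (0, 83), (2, 83), (4, 61), (6, 64), (8, 64), (10, 66), (12, 75), (14, 72), (16, 72), (18, 73)]
[(-76, 118), (-74, 120), (-72, 118), (-70, 118), (-68, 113), (-66, 113), (-64, 107), (-62, 104), (-60, 69), (-58, 69), (-56, 75), (-54, 103), (-10, 75), (-8, 75), (-6, 69), (-4, 100), (-2, 108), (0, 108), (2, 80), (4, 62), (6, 58), (8, 58), (10, 54), (12, 50), (14, 50), (16, 54), (18, 55)]
```

```bash

python3 -m pendant '[{"xyz":[0,0,-0.05],"turn":[0,0,0]},{"xyz":[0,0,-0.2],"turn":[0,0,0]},{"xyz":[0,0,-0.5],"turn":[0,0,0]},{"xyz":[0,0,-1],"turn":[0,0,0]},{"xyz":[0,0,-1],"turn":[0,0,0]},{"xyz":[0,0,-1],"turn":[0,0,0]},{"xyz":[0,0,-1],"turn":[0,0,0]},{"xyz":[0,0,-1],"turn":[0,0,0]}]'
python3 -c "
from h import *
st()
c=viewer.calibration('scene');im=viewer.read_camera('scene').astype(int)
for x in(-12,-20):
  print([(y,int(im[tuple(np.round(proj(c,np.r_[A@[x,y]+t,86])).astype(int)[::-1])].sum()//3)) for y in list(range(-76,-52,2))+list(range(-10,20,2))])"
```

```text
clock: 41.75
tool_pos: [540.6, 11.9, 127.6]
orientation: [-3.044, -0.749, 0.002]
force: [-0.1, 1.2, 0.2]
grip_width: 0.0
finger_force: 0.0
clk 41.75 p [540.6  11.9 127.6] ctrl [-36.1 -52.9] 37.56 F [0.12 1.2  0.24]
tool axes in ctrl
 [[ 0.947  0.322 -0.002]
 [ 0.322 -0.947  0.007]
 [ 0.    -0.007 -1.   ]]
[(-76, 119), (-74, 120), (-72, 119), (-70, 119), (-68, 109), (-66, 109), (-64, 103), (-62, 104), (-60, 92), (-58, 92), (-56, 88), (-54, 104), (-10, 93), (-8, 80), (-6, 80), (-4, 100), (-2, 105), (0, 86), (2, 86), (4, 64), (6, 62), (8, 62), (10, 63), (12, 72), (14, 74), (16, 74), (18, 76)]
[(-76, 120), (-74, 123), (-72, 121), (-70, 120), (-68, 120), (-66, 117), (-64, 109), (-62, 105), (-60, 105), (-58, 61), (-56, 89), (-54, 104), (-10, 67), (-8, 67), (-6, 79), (-4, 100), (-2, 100), (0, 105), (2, 73), (4, 55), (6, 55), (8, 52), (10, 52), (12, 52), (14, 53), (16, 55), (18, 53)]
```

Shutter is unchanged after the lift, and the arm is clear. Handing in.

```bash
python3 -c "
from cell import manip
print(manip.finish_job())"
```

```text
the job is handed in; nothing more can be done
None
```

I opened the shutter to its stop, pushed the reset button in until it bottomed at about 10 N and released it, then slid the shutter shut against its stop and handed the job in at about 42 s. The highest downward force I read was about 12 N (about 16 N including the drag), the last joint read 3.141 (limit 3.14) for a moment mid-drag, and no verdict was printed.

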